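# Lock the halves of the emptied shear box

## Robot

A 6-joint arm with a two-finger parallel gripper is mounted at the origin on a cart in front of the work surface, level with it; the furniture and walls round the work are solid. World frame = base frame: x ahead of the robot, y to its left, z up, the work surface at z = 0. Lengths are in mm, angles in rad, forces in N, time in s.
With the tool pointing down it reaches from about 350 to 875 mm from the base axis. Payload 4.2 kg.
Tool frame: the origin (TCP) lies at the very end of the fingers, on their centre line; the grasp point (between the pads) lies 19 mm behind it; z points along the fingers, y is the direction in which the jaws open and shut (so a half turn about z gives the same grasp; the last joint's range is limited). The gripper opens to 85 mm and grips with 20 to 120 N. Pads are 22 mm wide; open, the fingers measure 114 mm over their backs; the gripper's body (76 mm by 85 mm) begins 54 mm behind the grasp point. The pads swing forward as they close: fully open they stand 13 mm farther back than shut.
Start: joints at [1.377, 0.385, 0.008, 0, -1.194, -0.259], TCP at [273.394, 562.01, 231.312] pointing down, gripper open.
Joint ranges: [-3.14, 3.14], [-1.21, 2.06], [-1.07, 1.41], [-3.16, 2.05], [-2.99, -0.16], [-3.1, 3.1]. Speed limits (rad/s): [2.79, 2.79, 3.14, 3.14, 3.14, 3.14].

## Interface

Orientations are given as a unit quaternion [x, y, z, w].
In Python, from bench import arm, optics, job gives the robot as it stands.
- The arm moves only by the tool send_rows, never from a script. Its argument "steps" is a list that holds one entry, the list of rows, each a list of 5 numbers: the shift along the tool's x, y, z in cm, then the turn about the tool's z in rad, then the opening, from 0 (shut) to 1 (fully open). A call has 1 to 10 rows; each row shifts and turns the pose as measured when the row begins, along the tool's axes as they then stand; what a row does not reach is not made up. A row lasts 1/12 s, in which the tool goes at most 41.7 mm and 7.16 degrees, less where a joint would pass 70% of its speed; a pose out of reach is approached as far as the arm can. A call with a gripper value outside its range is refused whole. The fingers move at their own pace and stop on an object; the grip force is fixed at half the most. Time passes only in rows, so rows that do not move let the fingers close. It gives the time, the measured TCP pose, the force and the opening at its end, in the units of the state.
- arm.read_state(): the state, without advancing time (a new reading comes with each control period).
- optics.get_image(name): name is "side" or "top" or "wrist"; returns (picture, depth): 420x560x3 uint8, blue, green, red; 420x560 float32, mm along the optical axis (not along the pixel's ray), 0 where there is no reading.
- optics.get_calibration(name): a dict with "K" (3x3 intrinsics, pixels), "rvec" (rotation vector, rad) and "tvec" (3), from world to camera coordinates, as OpenCV has them; the wrist camera has in their place "hand_eye" (4x4, takes a point from camera to tool coordinates, whose origin is the TCP and whose axes are the flange's). Camera axes: x right, y down, z forward; pixel columns grow to the right and rows downward; lengths in mm; the calibration is good to about 2 mm. A picture is of the moment at which its call begins: read the wrist's pose just before it. get_calibration takes no time and is no camera call.
- job.job_done(): hands the job in, once; it reports no verdict.
The state is a dict: "clock": time; "joints": joint angles; "joint_vel": joint speeds; "joint_efforts": joint torques, N m; "position": TCP position; "ee_rot": TCP orientation; "contact_force": force on the tool from outside, world axes, zero at the start; "wrist_torque": the same for the moment, N m; "gripper_width": finger opening in mm.
Only numpy, scipy, OpenCV 4.12 (cv2) and the standard library are available. Lean on these libraries where they do the work, as an engineer would, in place of code of your own. Each camera call takes 0.05 s, during which the arm holds its last target. There are 200 camera calls.

## Task

Both shear boxes on the bench have been through a test. The one with the polished steel loading cap still on it holds its sheared specimen: leave that box, its carriage and its cap exactly as they are. The other one has been emptied and brushed out (the brush lies across it): slide its lower half back under the upper half and lock the two in line for the next specimen by pushing the tapered pin from the wooden block down through both lugs, gently, until its collar sits flat on the upper lug; then let go.

Things in the scene. Friction and masses are not known exactly. Their poses are not given: they have to be found in the camera images.
- box_a: the shear box on the left (+y): grey base plate (180 x 124 x 10 mm) fixed to the bench; two dark cheeks (111 mm over all in y, 80 mm high) hold the fixed brass upper half (90 x 90 mm, z 54 to 82 mm, 65 mm bore); the aluminium lower half (z 22 to 52 mm) slides below on a carriage. Origin: bench level on the bore axis. x runs from the locking lugs (-x, robot side) to the carriage handle (+x); z up
- box_b: the shear box on the right (-y), built exactly like box_a; either of the two can be the emptied one. Origin and axes as for box_a
- box_a_lug (a point): box_a: centre of the 13 mm through hole in the fixed brass upper lug, on its top face (z 66 mm), 72 mm from the bore axis; axes as the box. The upper lug (x -45 to -95 mm, 44 mm wide, z 54 to 66 mm) stands over the carriage's lug, same size and hole, z 40 to 52 mm; free space below
- box_b_lug (a point): box_b: centre of the 13 mm through hole in the fixed brass upper lug, on its top face (z 66 mm), 72 mm from the bore axis; axes as the box. The upper lug (x -45 to -95 mm, 44 mm wide, z 54 to 66 mm) stands over the carriage's lug, same size and hole, z 40 to 52 mm; free space below
- box_a_handle (a point): box_a: middle of the upright black handle of the carriage (round barrel 22 mm across, z 54 to 102 mm; this point z 78 mm), 88 mm from the bore axis when the halves are in line; moves with the carriage. To either side (y) of it the space is free
- box_b_handle (a point): box_b: middle of the upright black handle of the carriage (round barrel 22 mm across, z 54 to 102 mm; this point z 78 mm), 88 mm from the bore axis when the halves are in line; moves with the carriage. To either side (y) of it the space is free
- box_a_carriage (a joint): box_a: travel of carriage and lower half along the box's x in m, range -0.015 to 0.015: 0 = halves and lug holes in line, + = shifted towards the handle end. Starts anywhere within 13 mm either way, perhaps nearly in line; 2.5 N of friction, stays where it is left
- box_b_carriage (a joint): box_b: travel of carriage and lower half along the box's x in m, range -0.015 to 0.015: 0 = halves and lug holes in line, + = shifted towards the handle end. Starts anywhere within 13 mm either way, perhaps nearly in line; 2.5 N of friction, stays where it is left
- cap: polished steel loading cap, 74 mm flange, boss and steel ball on top (35 mm high), lying loosely in the bore of the box that still holds its specimen. Origin: centre of its underside, on the bore axis, 74 mm above the bench; its ball reaches 109 mm. z up
- brush: flat brush, 198 x 39 x 11 mm, loose, lying about along y over the bore of the emptied box, on its top face (82 mm). Origin: middle of its underside; y along its length. It need not be moved
- pin: tapered pin, 109 mm, upright in a hole of the block. Origin: centre of the collar's underside, on the lug hole point when seated. Up from it: steel collar 26 mm across, 6 mm thick; red barrel 26 mm across, 12 to 52 mm. Down: shank 12 mm across for 26 mm, then taper to a 4.5 mm tip at 57 mm. Enters holes up to 3 mm out of line and draws the carriage in. 0.16 kg
- pin_block: wooden block with two 16 mm upright holes, 50 x 90 x 66 mm (x, y, z), fixed to the bench between the boxes, nearer the robot; the pin's collar rests on its top at 66 mm. Origin: centre of its underside

How it is judged:
By the outcome, as a careful person would: the job done as asked, in the order asked, and still so for the second after the job is handed in, with the robot touching nothing.
It also fails if it takes over 54 s, if anything falls off the work surface, if the arm or the gripper's body presses on something with over 40 N, if the wrist force passes 120 N, or if a joint passes its speed limit or range.

## Working session

There is one attempt and no reset: what is moved stays moved. The work goes in short steps, Python scripts to look and compute and a tool call to move; the robot and the scene stay as the last step left them, time stands still between calls to the robot, and variables do not carry over. Pictures are saved under pics/ and viewed, about 8 in all and at most 12, crops included, and the job is handed in when it is done.

Besides the shell and the picture viewer there is one more tool, called after "Emit:" by a JSON object that holds its "method" and its "body", one argument or row to a line. send_rows: Moves the arm, as the interface text tells. Its arguments: {"type":"object","properties":{"steps":{"type":"array","items":{"type":"array","items":{"type":"array","items":{"type":"number"}}}}},"required":["steps"]}

```bash
mkdir -p pics
cat > h.py <<'E'
import numpy as np, cv2
from scipy.spatial.transform import Rotation as R
from bench import arm, optics, job
def cam(n,st=None):
    c=optics.get_calibration(n); K=np.array(c["K"],float)
    if n=="wrist":
        st=st or arm.read_state(); T=np.eye(4); T[:3,:3]=R.from_quat(st["ee_rot"]).as_matrix(); T[:3,3]=st["position"]
        T=T@np.array(c["hand_eye"])
        return K,T[:3,:3],T[:3,3]
    Rm=cv2.Rodrigues(np.array(c["rvec"],float))[0]
    return K,Rm.T,-Rm.T@np.array(c["tvec"],float).ravel()
def ray(c,u,v,z):
    K,Rw,o=c; d=Rw@np.linalg.inv(K)@[u,v,1.]; return o+d*(z-o[2])/d[2]
def cloud(c,dep):
    K,Rw,o=c; v,u=np.mgrid[:dep.shape[0],:dep.shape[1]]
    p=np.stack([(u-K[0,2])/K[0,0]*dep,(v-K[1,2])/K[1,1]*dep,dep],-1)
    return p@Rw.T+o
def proj(c,p):
    K,Rw,o=c; q=K@(Rw.T@(np.asarray(p,float)-o)); return q[:2]/q[2]
E
python3 - <<'E'
from h import *
s=arm.read_state(); print({k:np.round(v,3) for k,v in s.items()})
for n in("top","side"):
    p,d=optics.get_image(n); cv2.imwrite(f"pics/{n}0.png",p); np.savez(f"{n}0.npz",p=p,d=d)
    c=cam(n); print(n,c[0].round(1).tolist(),c[2].round(0), c[1].round(2).tolist())
E
```

```text
{'clock': np.float64(0.0), 'joints': array([ 1.377e+00,  3.860e-01,  7.000e-03, -1.000e-03, -1.194e+00,
       -2.590e-01]), 'joint_vel': array([0.002, 0.002, 0.   , 0.   , 0.   , 0.   ]), 'joint_efforts': array([-0.0000e+00, -3.9229e+01,  1.8840e+01,  4.1860e+00, -5.0000e-03,
        0.0000e+00]), 'position': array([273.15 , 561.497, 230.216]), 'ee_rot': array([ 0.974, -0.225, -0.   ,  0.001]), 'contact_force': array([-0.316, -0.719, -0.014]), 'wrist_torque': array([-0.025,  0.028,  0.067]), 'gripper_width': np.float64(85.4)}
top [[543.3, 0.0, 279.7], [0.0, 543.3, 216.4], [0.0, 0.0, 1.0]] [ 349.  -46. 1129.] [[0.0, -0.99, 0.17], [-1.0, -0.0, 0.02], [-0.02, -0.17, -0.99]]
side [[386.1, 0.0, 274.7], [0.0, 386.1, 209.2], [0.0, 0.0, 1.0]] [560. 619. 626.] [[-1.0, -0.02, -0.01], [-0.0, 0.64, -0.77], [0.02, -0.77, -0.64]]
```

View pics/top0.png

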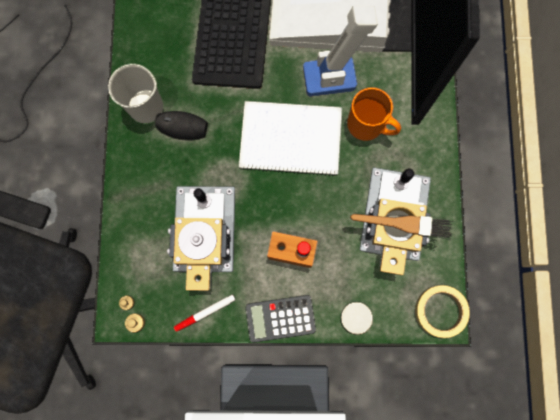

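View pics/side0.png

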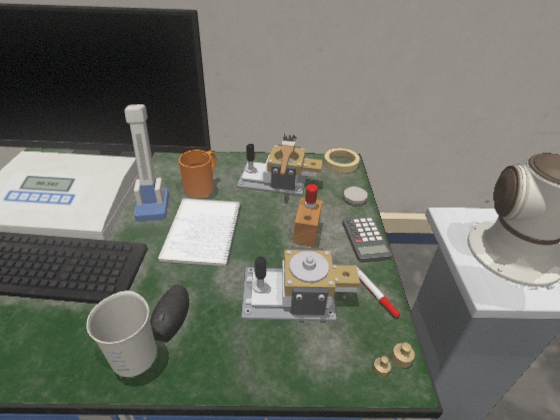

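The top view shows the cap on the left box (box_a, px 197,240). The brush is on the right box (box_b), so box_b is the emptied one. Its lug is at px (393,261), its handle at (407,177), and the pin at (303,248) in the block. Now I'll measure these.

Run:
```python
from h import *
z=np.load("top0.npz"); p,d=z["p"],z["d"]; c=cam("top"); P=cloud(c,d)
h=cv2.cvtColor(p,cv2.COLOR_BGR2HSV)
def blob(m,x0,y0,x1,y1):
    w=np.zeros(m.shape,bool); w[y0:y1,x0:x1]=1; m=m&w
    return m
# brass top lug: z 60..72 brass
br=(h[...,0]>12)&(h[...,0]<32)&(h[...,1]>80)&(h[...,2]>110)
for nm,b in(("lug",blob(br,375,245,412,280)),("upper",blob(br,365,190,435,280))):
    m=b; ys,xs=np.nonzero(m); print(nm,m.sum(),np.median(P[m],0).round(1))
    r=cv2.minAreaRect(np.c_[xs,ys].astype(np.float32)); print(r)
lm=blob((P[...,2]>58)&(P[...,2]<74),375,245,412,280); 
Z=blob((P[...,2]>74)&(P[...,2]<92),360,190,435,260)
print("lugdepth",P[lm].mean(0).round(1),lm.sum(),"top",P[Z].mean(0).round(1),Z.sum())
hm=blob((h[...,2]<60)&(P[...,2]>85)&(P[...,2]<112),390,160,425,200); print("handle top",P[hm].mean(0).round(1),P[hm].min(0).round(1),P[hm].max(0).round(1),hm.sum())
rd=blob(((h[...,0]<8)|(h[...,0]>172))&(h[...,1]>150)&(h[...,2]>80),285,230,325,265)
t=rd&(P[...,2]>110); print("pin",P[rd][:,2].max(),P[t].mean(0).round(1),t.sum())
for nm,(u,v),zz in(("lug hole",(394,263),66),("handle",(407,175),102),("pintop",(303,247),118)): print(nm,ray(c,u,v,zz).round(1))
cr=cv2.resize(p[150:290,350:450],None,fx=5.5,fy=5.5,interpolation=cv2.INTER_CUBIC)[:,:]
cv2.imwrite("pics/c1.png",cv2.resize(p[155:285,355:445],None,fx=4.5,fy=4.5,interpolation=cv2.INTER_CUBIC))
```

```text
lug 669 [ 450.7 -253.6   66. ]
((395.01922607421875, 257.9038391113281), (27.848487854003906, 31.57469367980957), 11.309932708740234)
upper 2272 [ 502.  -255.5   81.6]
((392.22027587890625, 237.1139373779297), (60.00731658935547, 72.9112319946289), 7.907163143157959)
lugdepth [ 448.3 -250.6   65.9] 596 top [ 515.7 -260.4   83.9] 1946
handle top [ 611.5 -277.8   98.4] [ 602.3 -288.2   85.3] [ 621.7 -269.4  104.7] 100
pin 121.42195438306408 [465.  -74.4 117. ] 148
lug hole [ 441.2 -252.3   66. ]
handle [ 608.7 -275.9  102. ]
pintop [466.2 -73.6 118. ]
```

View pics/c1.png

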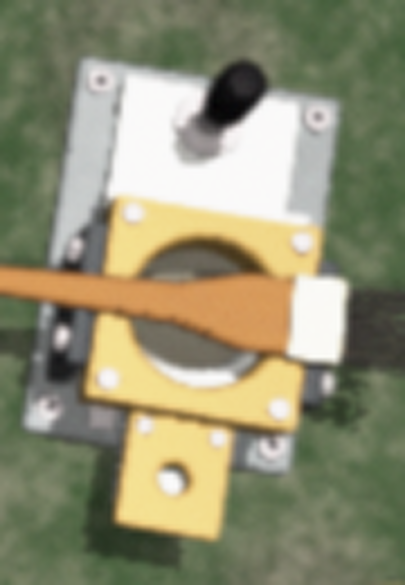

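The crop shows box_b turned about -8° with its lug hole at crop (174,481), which is roughly (443,-252). The handle top is at crop (243,85), roughly (610,-279). They look about 170 mm apart against 160 mm in line, so the carriage seems to be shifted towards +x. I'll move over it for a wrist view.

```bash
cat >> h.py <<'E'
def yaw(s): 
    x=R.from_quat(s["ee_rot"]).as_matrix()[:,0]; return np.arctan2(x[1],x[0])
def plan(tgt,yt,n=None,g=1.):
    """tool-frame (cm) rows toward world target tgt (TCP mm), world yaw yt rad of tool x; tool assumed down"""
    s=arm.read_state(); p=np.array(s["position"]); y=yaw(s); dy=(yt-y+np.pi)%(2*np.pi)-np.pi
    n=n or int(np.ceil(max(np.linalg.norm(tgt-p)/36,abs(dy)/.11,1)))
    D=(np.array(tgt)-p)/n; rows=[]
    for i in range(n):
        a=y+dy*i/n; ex=np.array([np.cos(a),np.sin(a),0]); ey=np.array([np.sin(a),-np.cos(a),0])
        rows.append([round(float(v),2) for v in(D@ex/10,D@ey/10,-D[2]/10,-dy/n)]+[g])
    print("at",p.round(1),"yaw",round(np.degrees(y),2),"F",np.round(s["contact_force"],1),"w",s["gripper_width"],"t",s["clock"]); 
    for i in range(0,n,10): print(rows[i:i+10])
E
python3 - <<'E'
from h import *
c=optics.get_calibration("wrist"); print(np.round(c["hand_eye"],3).tolist(),np.round(c["K"],0).tolist())
plan([490,-250,300],np.radians(-8))
E
```

```text
[[0.0, -0.963, -0.27, 68.439], [1.0, 0.0, -0.001, 0.509], [0.001, -0.27, 0.963, -140.95], [0.0, 0.0, 0.0, 1.0]] [[368.0, 0.0, 274.0], [0.0, 368.0, 210.0], [0.0, 0.0, 1.0]]
at [273.2 561.5 230.3] yaw -25.95 F [ 0.  -0.4 -0.6] w 85.57967935653308 t 0.1
[[2.29, 2.64, -0.29, -0.01, 1.0], [2.26, 2.67, -0.29, -0.01, 1.0], [2.22, 2.7, -0.29, -0.01, 1.0], [2.19, 2.73, -0.29, -0.01, 1.0], [2.15, 2.76, -0.29, -0.01, 1.0], [2.11, 2.79, -0.29, -0.01, 1.0], [2.08, 2.82, -0.29, -0.01, 1.0], [2.04, 2.84, -0.29, -0.01, 1.0], [2.0, 2.87, -0.29, -0.01, 1.0], [1.97, 2.9, -0.29, -0.01, 1.0]]
[[1.93, 2.92, -0.29, -0.01, 1.0], [1.89, 2.95, -0.29, -0.01, 1.0], [1.85, 2.97, -0.29, -0.01, 1.0], [1.81, 2.99, -0.29, -0.01, 1.0], [1.77, 3.02, -0.29, -0.01, 1.0], [1.73, 3.04, -0.29, -0.01, 1.0], [1.69, 3.06, -0.29, -0.01, 1.0], [1.65, 3.08, -0.29, -0.01, 1.0], [1.61, 3.11, -0.29, -0.01, 1.0], [1.57, 3.13, -0.29, -0.01, 1.0]]
[[1.53, 3.15, -0.29, -0.01, 1.0], [1.49, 3.17, -0.29, -0.01, 1.0], [1.45, 3.19, -0.29, -0.01, 1.0], [1.41, 3.2, -0.29, -0.01, 1.0]]
```

Emit:
{"method": "send_rows", "body": {
  "steps": [
    [[2.3, 2.6, -0.3, -0.013, 1], [2.3, 2.7, -0.3, -0.013, 1], [2.2, 2.7, -0.3, -0.013, 1], [2.2, 2.7, -0.3, -0.013, 1], [2.1, 2.8, -0.3, -0.013, 1], [2.1, 2.8, -0.3, -0.013, 1], [2.1, 2.8, -0.3, -0.013, 1], [2.0, 2.8, -0.3, -0.013, 1], [2.0, 2.9, -0.3, -0.013, 1], [2.0, 2.9, -0.3, -0.013, 1]]
  ]
}}

```text
clock: 0.93
position: [363.7, 212.8, 255.3]
ee_rot: [0.988, -0.153, -0.002, 0.007]
contact_force: [0.6, -0.2, -0.2]
gripper_width: 85.7
```

Emit:
{"method": "send_rows", "body": {
  "steps": [
    [[1.9, 2.9, -0.3, -0.013, 1], [1.9, 3.0, -0.3, -0.013, 1], [1.9, 3.0, -0.3, -0.013, 1], [1.8, 3.0, -0.3, -0.013, 1], [1.8, 3.0, -0.3, -0.013, 1], [1.7, 3.0, -0.3, -0.013, 1], [1.7, 3.1, -0.3, -0.013, 1], [1.7, 3.1, -0.3, -0.013, 1], [1.6, 3.1, -0.3, -0.013, 1], [1.6, 3.1, -0.3, -0.013, 1]]
  ]
}}

```text
clock: 1.77
position: [458.8, -142.2, 289.4]
ee_rot: [0.996, -0.084, -0.004, 0.006]
contact_force: [1.7, 0.6, 0.3]
gripper_width: 85.3
```

Emit:
{"method": "send_rows", "body": {
  "steps": [
    [[1.5, 3.2, -0.3, -0.013, 1], [1.5, 3.2, -0.3, -0.013, 1], [1.5, 3.2, -0.3, -0.013, 1], [1.4, 3.2, -0.3, -0.013, 1]]
  ]
}}

```text
clock: 2.1
position: [497.8, -284.9, 301.6]
ee_rot: [0.998, -0.057, -0.005, 0.005]
contact_force: [0.7, -0.2, 0.7]
gripper_width: 85.4
```

Run:
```python
from h import *
s=arm.read_state(); p,d=optics.get_image("wrist"); np.savez("w1.npz",p=p,d=d); cv2.imwrite("pics/w1.png",p)
import pickle; pickle.dump(s,open("w1.pkl","wb")); print(s["position"],np.degrees(yaw(s)),s["joint_vel"].round(3) if hasattr(s["joint_vel"],"round") else s["joint_vel"])
```

```text
[ 497.83573613 -284.87964664  301.5694791 ] -6.53069640540049 [-0.721  0.53   0.793  0.002 -0.258  0.881]
```

View pics/w1.png

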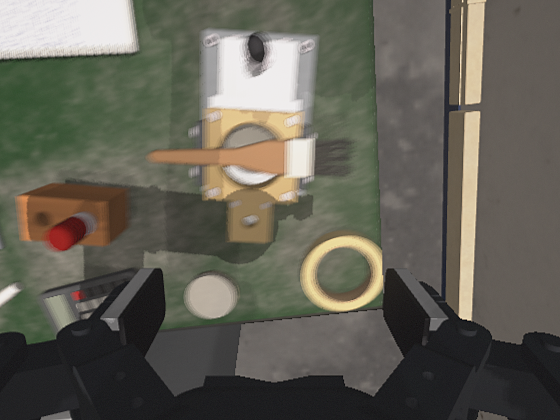

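Run:
```python
from h import *
plan([545,-268,200],np.radians(-8))
```

```text
at [ 499.5 -289.9  301.1] yaw -6.71 F [ 5.1 -4.6  2.9] w 85.66847277758274 t 2.15
[[1.06, -0.68, 2.53, 0.01, 1.0], [1.06, -0.68, 2.53, 0.01, 1.0], [1.06, -0.69, 2.53, 0.01, 1.0], [1.05, -0.69, 2.53, 0.01, 1.0]]
```

Emit:
{"method": "send_rows", "body": {
  "steps": [
    [[1.1, -0.7, 2.5, 0.01, 1], [1.1, -0.7, 2.5, 0.01, 1], [1.1, -0.7, 2.5, 0, 1], [1.0, -0.7, 2.5, 0, 1], [0, 0, 0, 0, 1], [0, 0, 0, 0, 1], [0, 0, 0, 0, 1]]
  ]
}}

```text
clock: 2.73
position: [545.7, -274.7, 194.2]
ee_rot: [0.997, -0.074, -0.007, 0.007]
contact_force: [-0.6, 0.4, 1.2]
gripper_width: 85.4
```

Run:
```python
from h import *
s=arm.read_state(); p,d=optics.get_image("wrist"); np.savez("w2.npz",p=p,d=d); cv2.imwrite("pics/w2.png",p)
import pickle; pickle.dump(s,open("w2.pkl","wb")); print(s["position"],np.degrees(yaw(s)),np.round(s["joint_vel"],3))
```

```text
[ 545.67767394 -274.67237967  194.21040019] -8.531278397041472 [ 0.    -0.008  0.015  0.017 -0.01   0.003]
```

View pics/w2.png

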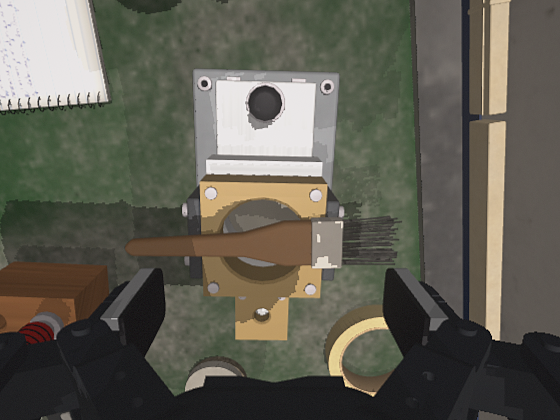

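Sharp wrist view. Handle top is at (265,102), the lug hole at (262,315), and the upper-half screws at (211,194), (316,195), (213,288) and (310,289). The base plate's far screws are at (204,84) and (327,87).

Run:
```python
from h import *
import pickle
s=pickle.load(open("w2.pkl","rb")); z=np.load("w2.npz"); p,d=z["p"],z["d"]; c=cam("wrist",s); P=cloud(c,d)
g=cv2.cvtColor(p,cv2.COLOR_BGR2GRAY)
def cen(m,x0,y0,x1,y1):
    w=np.zeros(g.shape,np.uint8); w[y0:y1,x0:x1]=255; w=w&(m.astype(np.uint8)*255)
    cs,_=cv2.findContours(w,cv2.RETR_EXTERNAL,cv2.CHAIN_APPROX_NONE); k=max(cs,key=cv2.contourArea); return cv2.minEnclosingCircle(k),cv2.contourArea(k),k
(h,r),a,k=cen(g<55,240,78,292,128); print("handle",h,r,a,ray(c,*h,102).round(1), "r mm",r/368*(c[2][2]-102))
hv=cv2.cvtColor(p,cv2.COLOR_BGR2HSV)
(l,r),a,k=cen(~((hv[...,1]>110)&(hv[...,0]>10)&(hv[...,0]<30)&(hv[...,2]>110)),250,303,275,328); print("hole",l,r,a,ray(c,*l,66).round(1),"r",r/368*(c[2][2]-66))
S=[]
for u,v in((211,194),(316,195),(213,288),(310,289)):
    (q,r),a,k=cen((hv[...,1]<60)&(hv[...,2]>120),u-9,v-9,u+9,v+9); w=ray(c,*q,82); S.append(w); print("screw",q,r,w.round(1),P[int(q[1]),int(q[0]),2].round(1))
S=np.array(S); ctr=S.mean(0); X=(S[0]+S[1]-S[2]-S[3])/2; Y=(S[0]+S[2]-S[1]-S[3])/2
print("ctr",ctr,"yawX",np.degrees(np.arctan2(X[1],X[0])),np.linalg.norm(X),"yawY",np.degrees(np.arctan2(-Y[0],Y[1])),np.linalg.norm(Y))
for u,v in((264,101),(262,318),(262,335),(300,130),(230,150)): print((u,v),P[v,u].round(1))
cv2.imwrite("pics/c2.png",cv2.resize(p[285:345,225:300],None,fx=8,fy=8,interpolation=cv2.INTER_CUBIC))
```

```text
handle (264.8634338378906, 102.98017883300781) 17.082216262817383 157.0 [ 614.8 -281.1  102. ] r mm 10.783742025393487
hole (261.7083435058594, 310.5) 13.904589653015137 255.5 [ 452.5 -252.7   66. ] r 10.137986513073107
screw (210.5, 193.0) 6.265082359313965 [ 560.3 -233.7   82. ] 82.9
screw (315.5, 195.0) 6.265082359313965 [ 547.7 -306.7   82. ] 82.8
screw (212.8000030517578, 288.0) 5.20009708404541 [ 487.1 -220.9   82. ] 83.9
screw (310.0, 289.25) 5.483028411865234 [ 474.6 -293.9   82. ] 81.4
ctr [ 517.44053689 -263.76152265   82.        ] yawX -9.936600245743477 74.26167650053976 yawY -9.792750309581608 74.07499757230262
(264, 101) [ 616.  -280.8  101.9]
(262, 318) [ 441. -251.   59.]
(262, 335) [ 427.3 -248.9   63.1]
(300, 130) [ 588.8 -306.    19.9]
(230, 150) [ 581.  -244.9   18.5]
```

View pics/c2.png

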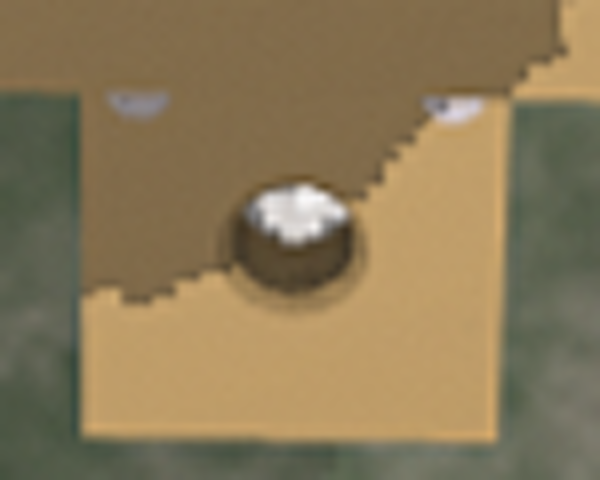

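Box_b is centred at (517.4,-263.8) with yaw -9.9°; the screw square came out at 74.2 by 74.1 mm, so it's consistent. The handle is 98.9 mm along, so the carriage is about +11 mm out. The crop agrees, since the lower hole is displaced towards +x. I'll grasp the handle.

Run:
```python
from h import *
plan([614.5,-280.8,130],np.radians(-9.87),n=4)
```

```text
at [ 546.  -274.9  195. ] yaw -8.53 F [0.1 0.2 0.6] w 85.20373871800287 t 2.7833
[[1.72, -0.11, 1.63, 0.01, 1.0], [1.72, -0.12, 1.63, 0.01, 1.0], [1.71, -0.13, 1.63, 0.01, 1.0], [1.71, -0.14, 1.63, 0.01, 1.0]]
```

Emit:
{"method": "send_rows", "body": {
  "steps": [
    [[1.7, -0.1, 1.6, 0.008, 1], [1.7, -0.1, 1.6, 0.008, 1], [1.7, -0.1, 1.6, 0.008, 1], [1.7, -0.1, 1.6, 0, 1], [0, 0, 0, 0, 1], [0, 0, 0, 0, 1]]
  ]
}}

```text
clock: 3.28
position: [618.8, -286.1, 142.8]
ee_rot: [0.996, -0.087, 0.005, 0.01]
contact_force: [0.1, -0.3, 1.3]
gripper_width: 85.4
```

Run:
```python
from h import *
plan([614.5,-280.8,64],np.radians(-9.87),n=4)
```

```text
at [ 618.8 -286.1  142.8] yaw -10.0 F [ 0.1 -0.3  1.3] w 85.39613176617335 t 3.2833
[[-0.13, -0.11, 1.97, -0.0, 1.0], [-0.13, -0.11, 1.97, -0.0, 1.0], [-0.13, -0.11, 1.97, -0.0, 1.0], [-0.13, -0.11, 1.97, -0.0, 1.0]]
```

Emit:
{"method": "send_rows", "body": {
  "steps": [
    [[-0.13, -0.15, 2.0, 0, 1], [-0.13, -0.15, 2.0, 0, 1], [-0.13, -0.15, 2.0, 0, 1], [-0.1, -0.1, 1.9, 0, 1], [0, 0, 0, 0, 1], [0, 0, 0, 0, 1]]
  ]
}}

```text
clock: 3.78
position: [618.5, -284.3, 76.7]
ee_rot: [0.996, -0.087, 0.016, 0.012]
contact_force: [-0.3, 0.8, 0.2]
gripper_width: 85.7
```

Run:
```python
from h import *
plan([614.5,-280.8,64],np.radians(-9.87),n=1)
```

```text
at [ 618.5 -284.3   76.7] yaw -9.99 F [-0.3  0.8  0.2] w 85.65157377600319 t 3.7833
[[-0.45, -0.27, 1.27, -0.0, 1.0]]
```

Emit:
{"method": "send_rows", "body": {
  "steps": [
    [[-0.2, -0.2, 0.6, 0, 1], [-0.2, -0.1, 0.5, 0, 1], [-0.1, 0, 0, 0, 1], [0, 0, 0, 0, 1]]
  ]
}}

```text
clock: 4.12
position: [616.3, -281.6, 71.9]
ee_rot: [0.996, -0.087, 0.021, 0.013]
contact_force: [1.1, 0.1, -0.5]
gripper_width: 85.4
```

Run:
```python
from h import *
plan([614.5,-280.8,64],np.radians(-9.87),n=1); print(R.from_quat(arm.read_state()["ee_rot"]).as_matrix()[:,2])
```

```text
at [ 616.3 -281.6   71.9] yaw -9.98 F [ 1.1  0.1 -0.5] w 85.39980280250086 t 4.1167
[[-0.19, -0.05, 0.79, -0.0, 1.0]]
[ 0.03967978 -0.02968438 -0.99877142]
```

Emit:
{"method": "send_rows", "body": {
  "steps": [
    [[-0.2, -0.05, 1.0, 0, 1], [0, 0, 0, 0, 0], [0, 0, 0, 0, 0], [0, 0, 0, 0, 0], [0, 0, 0, 0, 0], [0, 0, 0, 0, 0], [0, 0, 0, 0, 0]]
  ]
}}

```text
clock: 4.7
position: [615.6, -281.2, 62.4]
ee_rot: [0.996, -0.087, 0.022, 0.013]
contact_force: [0.0, -1.2, 2.3]
gripper_width: 20.6
```

Run:
```python
from h import *
e=np.array([.985,-.1714]); s=arm.read_state(); print((np.array(s["position"])[:2]-[517.4,-263.8])@e)
plan([614.5,-280.8,64],np.radians(-9.87),n=1); print(R.from_quat(arm.read_state()["ee_rot"]).as_matrix()[:,2])
```

```text
99.72831376403154
at [ 615.6 -281.2   62.4] yaw -9.97 F [ 0.  -1.2  2.3] w 20.5788873322196 t 4.7
[[-0.12, -0.02, -0.16, -0.0, 1.0]]
[ 0.04223937 -0.03031021 -0.99864765]
```

Emit:
{"method": "send_rows", "body": {
  "steps": [
    [[-0.4, 0, 0, 0, 0], [-0.4, 0, 0, 0, 0], [-0.3, 0, 0, 0, 0], [0, 0, 0, 0, 0], [0, 0, 0, 0, 0]]
  ]
}}

```text
clock: 5.12
position: [606.5, -279.6, 62.5]
ee_rot: [0.996, -0.087, 0.026, 0.013]
contact_force: [2.5, -0.5, -0.4]
gripper_width: 20.1
```

Run:
```python
from h import *
e=np.array([.985,-.1714]); s=arm.read_state(); print((np.array(s["position"])[:2]-[517.4,-263.8])@e)
p,d=optics.get_image("wrist"); np.savez("w3.npz",p=p,d=d)
cv2.imwrite("pics/w3.png",p); print(s["contact_force"])
```

```text
90.47486909050504
[ 2.54355714 -0.48467482 -0.44110349]
```

Emit:
{"method": "send_rows", "body": {
  "steps": [
    [[-0.2, 0, 0, 0, 0], [-0.1, 0, 0, 0, 0], [0, 0, 0, 0, 0]]
  ]
}}

```text
clock: 5.42
position: [603.8, -279.2, 62.4]
ee_rot: [0.996, -0.087, 0.026, 0.013]
contact_force: [2.1, -1.6, -1.0]
gripper_width: 20.5
```

Emit:
{"method": "send_rows", "body": {
  "steps": [
    [[0, 0, 0, 0, 0.8], [0, 0, 0, 0, 1], [0, 0, 0, 0, 1], [0, 0, 0, 0, 1], [0, 0, -2.0, 0, 1], [0, 0, -3.0, 0, 1], [-1.0, 0, -3.0, 0, 1], [-2, 0, -2.5, 0, 1], [-2, 0, -2.0, 0, 1], [-1, 0, -1, 0, 1]]
  ]
}}

```text
clock: 6.25
position: [532.6, -263.4, 193.7]
ee_rot: [0.996, -0.087, 0.016, 0.013]
contact_force: [0.7, -0.4, 0.4]
gripper_width: 85.4
```

Emit:
{"method": "send_rows", "body": {
  "steps": [
    [[0, 0, 0, 0, 1], [0, 0, 0, 0, 1]]
  ]
}}

```text
clock: 6.42
position: [531.9, -263.5, 197.8]
ee_rot: [0.996, -0.087, 0.019, 0.014]
contact_force: [0.3, 0.2, -0.8]
gripper_width: 85.8
```

Run:
```python
from h import *
import pickle
s=arm.read_state(); p,d=optics.get_image("wrist"); np.savez("w4.npz",p=p,d=d); pickle.dump(s,open("w4.pkl","wb"))
c=cam("wrist",s); g=cv2.cvtColor(p,cv2.COLOR_BGR2GRAY)
print(s["position"],np.degrees(yaw(s)),R.from_quat(s["ee_rot"]).as_matrix()[:,2],np.round(s["joint_vel"],3))
print(proj(c,[446.5,-251.5,66]),proj(c,[604,-278.9,102]))
u,v=proj(c,[446.5,-251.5,66]).astype(int)
a=cv2.resize(p[v-40:v+30,u-35:u+35],(560,560),interpolation=cv2.INTER_CUBIC)
cv2.imwrite("pics/w4.png",np.hstack([a,p[:,180:360][:].copy() if 0 else cv2.resize(p[:,150:400],(240,403))[:400,:] if 0 else np.vstack([cv2.resize(p,(240,180)),np.zeros((380,240,3),np.uint8)])]))
```

```text
[ 531.88912593 -263.46253195  197.83587552] -9.94559929057133 [ 0.03555084 -0.0302412  -0.99891021] [-0.001 -0.032 -0.002  0.004 -0.01   0.   ]
[273.51202454 308.34284887] [274.16403664 104.02563805]
```

View pics/w4.png

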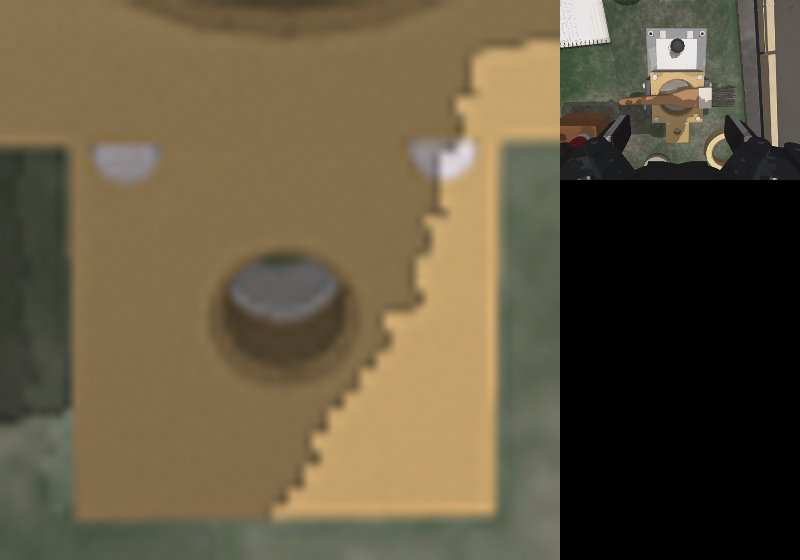

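The lower hole is now largely under the upper one: the grey lower wall and a little bench show through. I'll confirm from straight above the hole.

Run:
```python
from h import *
plan([385,-240,160],np.radians(-9.87))
```

```text
at [ 532.1 -263.6  197.7] yaw -9.94 F [-0.2 -0.4  0.6] w 85.53315188755727 t 6.4667
[[-2.98, 0.04, 0.75, -0.0, 1.0], [-2.98, 0.04, 0.75, -0.0, 1.0], [-2.98, 0.04, 0.75, -0.0, 1.0], [-2.98, 0.04, 0.75, -0.0, 1.0], [-2.98, 0.04, 0.75, -0.0, 1.0]]
```

Emit:
{"method": "send_rows", "body": {
  "steps": [
    [[-3, 0, 0.8, 0, 1], [-3, 0, 0.8, 0, 1], [-3, 0, 0.8, 0, 1], [-3, 0, 0.6, 0, 1], [-2.5, 0, 0.4, 0, 1], [0, 0, 0, 0, 1], [0, 0, 0, 0, 1], [0, 0, 0, 0, 1]]
  ]
}}

```text
clock: 7.13
position: [385.7, -238.5, 145.9]
ee_rot: [0.996, -0.087, 0.011, 0.013]
contact_force: [0.2, -0.2, 0.4]
gripper_width: 85.5
```

Run:
```python
from h import *
import pickle
s=arm.read_state(); p,d=optics.get_image("wrist"); np.savez("w5.npz",p=p,d=d); pickle.dump(s,open("w5.pkl","wb"))
c=cam("wrist",s)
print(s["position"],np.degrees(yaw(s)),R.from_quat(s["ee_rot"]).as_matrix()[:,2],np.round(s["joint_vel"],3),c[2])
uv=proj(c,[446.5,-251.5,66]); print(uv)
u,v=uv.astype(int); v=max(v,35)
a=cv2.resize(p[v-35:v+35,u-35:u+35],(560,560),interpolation=cv2.INTER_CUBIC)
cv2.imwrite("pics/w5.png",np.hstack([a,np.vstack([cv2.resize(p,(240,180)),np.zeros((380,240,3),np.uint8)])])); print("crop origin",u-35,v-35)
```

```text
[ 385.69881689 -238.54049255  145.91081123] -9.942722262013989 [ 0.01914836 -0.02707024 -0.99945012] [ 0.001  0.024  0.013  0.012  0.013 -0.001] [ 450.14337989 -246.92900148  288.39684397]
[274.07162576 120.77995678]
crop origin 239 85
```

View pics/w5.png

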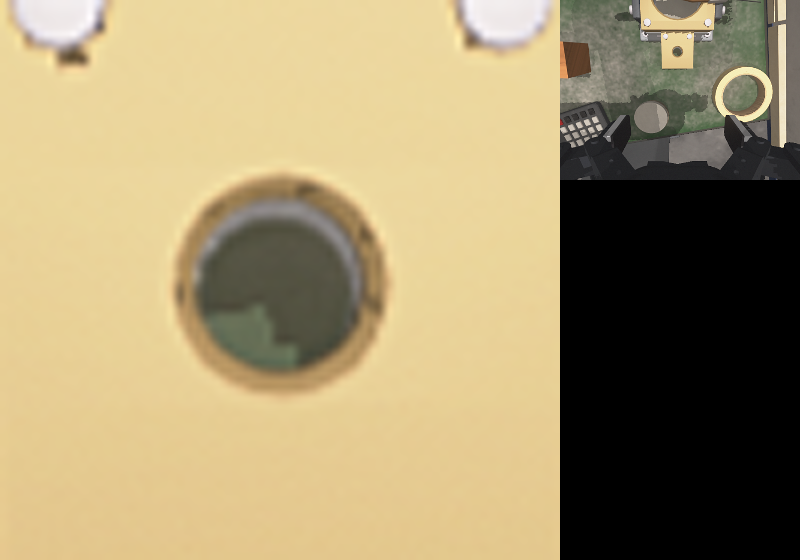

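Viewed from above, the holes line up to within about 1 mm. The hole sits at px (274.2,120.6) against a predicted (274.1,120.8), which confirms the lug at (446.5,-251.5). Next, the pin.

Run:
```python
from h import *
plan([405,-64,215],np.radians(-9.87))
```

```text
at [ 386.3 -238.7  146. ] yaw -9.94 F [ 0.3 -0.1  0.9] w 85.3830211337918 t 7.1833
[[-0.2, -2.92, -1.15, -0.0, 1.0], [-0.19, -2.92, -1.15, -0.0, 1.0], [-0.19, -2.92, -1.15, -0.0, 1.0], [-0.19, -2.92, -1.15, -0.0, 1.0], [-0.19, -2.92, -1.15, -0.0, 1.0], [-0.19, -2.92, -1.15, -0.0, 1.0]]
```

Emit:
{"method": "send_rows", "body": {
  "steps": [
    [[-0.2, -2.8, -1.4, 0, 1], [-0.2, -2.8, -1.4, 0, 1], [-0.2, -2.8, -1.2, 0, 1], [-0.2, -2.8, -1.0, 0, 1], [-0.2, -2.8, -1.0, 0, 1], [-0.2, -2.6, -0.8, 0, 1], [0, 0, 0, 0, 1], [0, 0, 0, 0, 1], [0, 0, 0, 0, 1]]
  ]
}}

```text
clock: 7.93
position: [415.5, -62.9, 212.9]
ee_rot: [0.996, -0.087, 0.013, 0.012]
contact_force: [-0.1, 0.1, -0.4]
gripper_width: 85.3
```

```bash
cat > pin.py <<'E'
from h import *
import sys
s=arm.read_state(); p,d=optics.get_image("wrist"); cv2.imwrite("pics/%s.png"%sys.argv[1],p); np.savez(sys.argv[1]+".npz",p=p,d=d)
c=cam("wrist",s); P=cloud(c,d); h=cv2.cvtColor(p,cv2.COLOR_BGR2HSV)
print(s["position"],np.degrees(yaw(s)),R.from_quat(s["ee_rot"]).as_matrix()[:,2],np.round(s["joint_vel"],3),c[2])
print("pred",proj(c,[465,-74,118]))
m=((h[...,0]<6)|(h[...,0]>172))&(h[...,1]>170)&(h[...,2]>70)
t=m&(P[...,2]>112)&(P[...,2]<124)
k=max(cv2.findContours(t.astype(np.uint8),cv2.RETR_EXTERNAL,cv2.CHAIN_APPROX_NONE)[0],key=cv2.contourArea)
(q,r)=cv2.minEnclosingCircle(k); print("top disc",q,r,cv2.contourArea(k),"r mm",r/c[0][0,0]*(c[2][2]-118),"->",ray(c,*q,118),"mean",P[t].mean(0))
E
python3 pin.py w6
```

```text
[415.49678482 -62.90062218 212.89177081] -9.995795254044143 [ 0.0234207  -0.02661457 -0.99937137] [ 0.007  0.017  0.011 -0.003 -0.001  0.005] [479.31624614 -71.41593703 355.65073351]
pred [273.81813433 139.62821633]
top disc (274.5, 135.88461303710938) 19.891002655029297 1139.5 r mm 12.848063299142884 -> [467.22430535 -74.83238417 118.        ] mean [465.04839061 -74.14747663 115.73883958]
```

Run:
```python
from h import *
plan([466.5,-74.6,150],np.radians(-9.87))
```

```text
at [415.3 -63.3 212.7] yaw -10.04 F [ 0.6 -0.4 -0.1] w 85.4597833240438 t 7.9833
[[1.75, 0.07, 2.09, -0.0, 1.0], [1.75, 0.08, 2.09, -0.0, 1.0], [1.75, 0.08, 2.09, -0.0, 1.0]]
```

Emit:
{"method": "send_rows", "body": {
  "steps": [
    [[1.3, 0.05, 1.5, -0.003, 1], [1.3, 0.05, 1.5, 0, 1], [1.3, 0.05, 1.5, 0, 1], [1.0, 0.05, 1.5, 0, 1], [0, 0, 0, 0, 1], [0, 0, 0, 0, 1]]
  ]
}}

```text
clock: 8.48
position: [466.7, -81.4, 150.1]
ee_rot: [0.996, -0.091, 0.011, 0.013]
contact_force: [0.1, -0.2, 0.8]
gripper_width: 85.3
```

Run:
```python
from h import *
plan([466.5,-74.6,88],np.radians(-9.87))
```

```text
at [466.7 -81.4 150.1] yaw -10.4 F [ 0.1 -0.2  0.8] w 85.28749335169825 t 8.4833
[[-0.07, -0.33, 3.1, -0.0, 1.0], [-0.07, -0.33, 3.1, -0.0, 1.0]]
```

Emit:
{"method": "send_rows", "body": {
  "steps": [
    [[-0.05, -0.3, 1.0, 0, 1], [-0.05, -0.2, 1.0, 0, 1], [-0.05, -0.2, 1.0, 0, 1], [-0.05, -0.1, 1.0, 0, 1], [-0.05, 0, 1.0, 0, 1], [0, 0, 0.7, 0, 1], [0, 0, 0, 0, 1], [0, 0, 0, 0, 1]]
  ]
}}

```text
clock: 9.15
position: [466.0, -78.5, 95.1]
ee_rot: [0.995, -0.095, 0.013, 0.013]
contact_force: [-0.2, 0.2, 0.0]
gripper_width: 85.6
```

Run:
```python
from h import *
plan([466.5,-74.6,88],np.radians(-9.87),n=1)
print(R.from_quat(arm.read_state()["ee_rot"]).as_matrix()[:,2])
```

```text
at [466.  -78.5  95.1] yaw -10.83 F [-0.2  0.2  0. ] w 85.58081727122038 t 9.15
[[-0.02, -0.39, 0.71, -0.02, 1.0]]
[ 0.02429933 -0.02801539 -0.9993121 ]
```

Emit:
{"method": "send_rows", "body": {
  "steps": [
    [[0.05, -0.2, 0.4, -0.01, 1], [0.05, -0.2, 0.4, -0.01, 1], [0, 0, 0, 0, 1], [0, 0, 0, 0, 1]]
  ]
}}

```text
clock: 9.48
position: [469.3, -74.7, 88.5]
ee_rot: [0.996, -0.084, 0.015, 0.013]
contact_force: [0.0, -1.2, 0.6]
gripper_width: 85.5
```

Run:
```python
from h import *
plan([466.5,-74.6,88],np.radians(-9.87),n=1)
print(R.from_quat(arm.read_state()["ee_rot"]).as_matrix()[:,2])
```

```text
at [469.3 -74.7  88.5] yaw -9.58 F [ 0.  -1.2  0.6] w 85.48025258293339 t 9.4833
[[-0.27, 0.04, 0.05, 0.01, 1.0]]
[ 0.02857739 -0.02748304 -0.9992137 ]
```

Emit:
{"method": "send_rows", "body": {
  "steps": [
    [[-0.25, 0, 0, 0, 1], [0, 0, 0, 0, 1], [0, 0, 0, 0, 0], [0, 0, 0, 0, 0], [0, 0, 0, 0, 0], [0, 0, 0, 0, 0], [0, 0, 0, 0, 0], [0, 0, 0, 0, 0]]
  ]
}}

```text
clock: 10.15
position: [467.0, -74.1, 89.4]
ee_rot: [0.996, -0.083, 0.016, 0.013]
contact_force: [-1.3, -0.4, 1.5]
gripper_width: 24.2
```

Run:
```python
from h import *
plan([466.5,-74.6,88],np.radians(-9.87),n=1)
s=arm.read_state(); print(R.from_quat(s["ee_rot"]).as_matrix()[:,2],s["wrist_torque"])
```

```text
at [467.  -74.1  89.4] yaw -9.54 F [-1.3 -0.4  1.5] w 24.215389014467856 t 10.15
[[-0.04, 0.06, 0.14, 0.01, 1.0]]
[ 0.02986135 -0.02759648 -0.99917303] [-5.08716398e-02  2.45127994e-01  2.30724921e-04]
```

Emit:
{"method": "send_rows", "body": {
  "steps": [
    [[0.03, 0.03, -1.0, 0, 0], [0.05, 0.05, -1.5, 0, 0], [0.05, 0.05, -1.5, 0, 0], [0.05, 0.05, -1.5, 0, 0], [0.06, 0.05, -2.0, 0, 0], [0.06, 0.05, -2.0, 0, 0], [0, 0, -1.0, 0, 0], [0, 0, 0, 0, 0], [0, 0, 0, 0, 0]]
  ]
}}

```text
clock: 10.9
position: [463.0, -74.1, 193.9]
ee_rot: [0.996, -0.085, 0.011, 0.012]
contact_force: [-0.0, 0.2, -1.9]
gripper_width: 23.8
```

Run:
```python
from h import *
s=arm.read_state(); print(R.from_quat(s["ee_rot"]).as_matrix()[:,2],s["wrist_torque"])
plan([446.5,-251.5,195],np.radians(-9.87))
p,d=optics.get_image("side"); cv2.imwrite("pics/s2.png",cv2.resize(p[100:320,200:400],None,fx=2.7,fy=2.7,interpolation=cv2.INTER_CUBIC))
c=cam("side"); print("tcp px",proj(c,s["position"]))
```

```text
[ 0.02038491 -0.02507012 -0.99947784] [ 0.05538457  0.05200284 -0.0061586 ]
at [463.  -74.1 193.9] yaw -9.74 F [-0.   0.2 -1.9] w 23.81149250014271 t 10.9
[[0.28, 3.55, -0.02, 0.0, 1.0], [0.28, 3.55, -0.02, 0.0, 1.0], [0.28, 3.55, -0.02, 0.0, 1.0], [0.28, 3.55, -0.02, 0.0, 1.0], [0.28, 3.55, -0.02, 0.0, 1.0]]
tcp px [317.13216363 156.93825215]
```

View pics/s2.png

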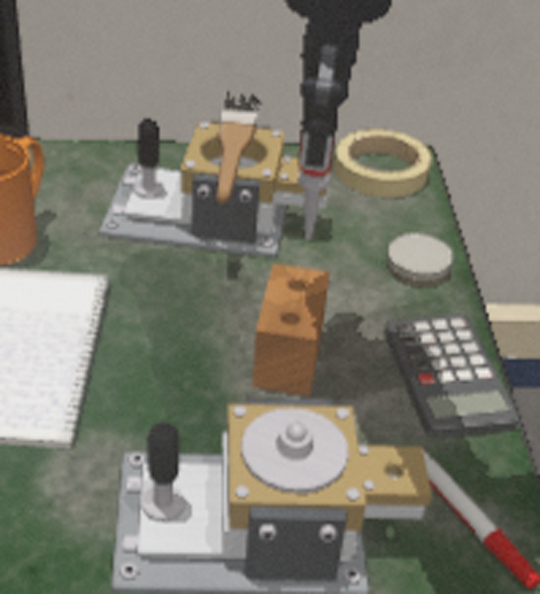

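The pin is held and clear of the block, with its tip at crop (310,238), and box_a is undisturbed. I'll carry it over the box_b lug.

Emit:
{"method": "send_rows", "body": {
  "steps": [
    [[0.2, 2.9, 0, 0, 0], [0.2, 2.9, 0, 0, 0], [0.2, 2.9, 0, 0, 0], [0.2, 2.9, 0, 0, 0], [0.1, 2.9, 0, 0, 0], [0.1, 2.2, 0, 0, 0], [0, 0, 0, 0, 0], [0, 0, 0, 0, 0], [0, 0, 0, 0, 0]]
  ]
}}

```text
clock: 11.7
position: [438.2, -245.3, 184.6]
ee_rot: [0.996, -0.084, -0.0, 0.01]
contact_force: [-0.6, 0.0, -1.1]
gripper_width: 24.1
```

Run:
```python
from h import *
s=arm.read_state(); print(R.from_quat(s["ee_rot"]).as_matrix()[:,2])
plan([446.5,-250,165],np.radians(-9.87))
```

```text
[-0.00220103 -0.01951209 -0.9998072 ]
at [ 438.2 -245.3  184.6] yaw -9.61 F [-0.6  0.  -1.1] w 24.109728934900883 t 11.7
[[0.9, 0.33, 1.96, 0.0, 1.0]]
```

Emit:
{"method": "send_rows", "body": {
  "steps": [
    [[0.4, 0.15, 0.7, 0, 0], [0.4, 0.15, 0.7, 0, 0], [0.2, 0.05, 0.6, 0, 0], [0, 0, 0, 0, 0], [0, 0, 0, 0, 0]]
  ]
}}

```text
clock: 12.12
position: [448.2, -248.1, 160.4]
ee_rot: [0.997, -0.081, -0.002, 0.009]
contact_force: [-0.1, -0.4, -1.8]
gripper_width: 24.3
```

Run:
```python
from h import *
s=arm.read_state(); print(R.from_quat(s["ee_rot"]).as_matrix()[:,2])
plan([446.5,-250,165],np.radians(-9.87))
p,d=optics.get_image("wrist"); np.savez("w7.npz",p=p,d=d); c=cam("wrist",s)
print("lug",proj(c,[446.5,-251.5,66]),"tip",proj(c,np.array(s["position"])-[0,0,80]),proj(c,np.array(s["position"])))
cv2.imwrite("pics/w7.png",p[200:420,180:380].repeat(3,0).repeat(3,1)[:600])
```

```text
[-0.00585864 -0.01800265 -0.99982077]
at [ 448.2 -248.1  160.4] yaw -9.35 F [-0.1 -0.4 -1.8] w 24.297935424526063 t 12.1167
[[-0.14, 0.22, -0.46, 0.01, 1.0]]
lug [276.34204958 214.32922486] tip [271.06346102 219.14517301] [273.0812483  275.90004955]
```

View pics/w7.png

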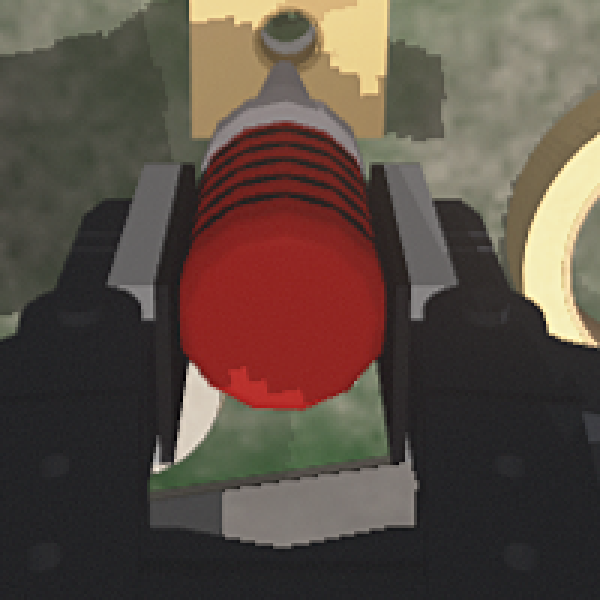

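The tip shows at px (275.7,221) and the hole at (276,213.5), against a predicted (276.3,214.3). I'll compute the tip offset.

Run:
```python
from h import *
s=arm.read_state(); c=cam("wrist",s)
t=ray(c,275.7,221,80); l=ray(c,276,213.5,66); print("tip",t,"lug",l,"pos",s["position"], "tip-pos",t-s["position"])
plan(np.array(s["position"])+(np.array([446.5,-251.5,0])-[t[0],t[1],0])-[0,0,20],np.radians(-9.87))
```

```text
tip [ 446.21958348 -250.62833049   80.        ] lug [ 446.92159989 -251.26421767   66.        ] pos [ 448.02741044 -247.98293209  160.28763846] tip-pos [ -1.80782696  -2.64539841 -80.28763846]
at [ 448.  -248.   160.3] yaw -9.36 F [-0.2  1.2 -2. ] w 23.90530881055279 t 12.1667
[[0.04, 0.08, 2.0, 0.01, 1.0]]
```

Emit:
{"method": "send_rows", "body": {
  "steps": [
    [[0.04, 0.08, 0.7, 0.005, 0], [0, 0, 0.7, 0, 0], [0, 0, 0.7, 0, 0], [0, 0, 0.5, 0, 0], [0, 0, 0, 0, 0]]
  ]
}}

```text
clock: 12.58
position: [448.5, -248.9, 132.3]
ee_rot: [0.996, -0.084, -0.002, 0.009]
contact_force: [0.1, -0.2, -1.8]
gripper_width: 23.8
```

```bash
cat > st.py <<'E'
from h import *
s=arm.read_state(); zt=R.from_quat(s["ee_rot"]).as_matrix()[:,2]; print(zt.round(4),np.round(s["wrist_torque"],2))
f=(s["position"][2]-89.4)/57  # remaining
plan([447+1.3*f,-250.7+1.8*f,89.4],np.radians(-9.87),n=1)
E
python3 st.py
```

```text
[-0.0046 -0.0179 -0.9998] [ 0.04 -0.03  0.  ]
at [ 448.5 -248.9  132.3] yaw -9.62 F [ 0.1 -0.2 -1.8] w 23.80720859040448 t 12.5833
[[-0.04, 0.06, 4.29, 0.0, 1.0]]
```

Emit:
{"method": "send_rows", "body": {
  "steps": [
    [[-0.02, 0.03, 0.5, 0, 0], [-0.02, 0.03, 0.5, 0, 0], [-0.02, 0.03, 0.5, 0, 0], [0, 0, 0, 0, 0]]
  ]
}}

```text
clock: 12.92
position: [447.9, -250.3, 115.8]
ee_rot: [0.996, -0.084, -0.001, 0.009]
contact_force: [0.4, 0.4, -1.0]
gripper_width: 24.2
```

```bash
python3 st.py
```

```text
[-0.0038 -0.0183 -0.9998] [ 0.06 -0.08 -0.08]
at [ 447.9 -250.3  115.8] yaw -9.62 F [ 0.4  0.4 -1. ] w 24.181338803166078 t 12.9167
[[-0.04, -0.03, 2.64, 0.0, 1.0]]
```

Emit:
{"method": "send_rows", "body": {
  "steps": [
    [[-0.03, 0, 0.4, 0, 0], [-0.02, 0, 0.4, 0, 0], [0, 0, 0.3, 0, 0], [0, 0, 0, 0, 0]]
  ]
}}

```text
clock: 13.25
position: [448.0, -250.6, 103.9]
ee_rot: [0.996, -0.084, -0.0, 0.009]
contact_force: [0.5, 0.4, -2.1]
gripper_width: 24.2
```

```bash
python3 st.py
```

```text
[-0.0022 -0.0187 -0.9998] [ 0.18 -0.14  0.01]
at [ 448.  -250.6  103.9] yaw -9.61 F [ 0.5  0.4 -2.1] w 24.206375629169095 t 13.25
[[-0.07, -0.02, 1.45, 0.0, 1.0]]
```

Emit:
{"method": "send_rows", "body": {
  "steps": [
    [[-0.05, 0, 0.4, 0, 0], [-0.02, 0, 0.4, 0, 0], [0, 0, 0.3, 0, 0], [0, 0, 0, 0, 0]]
  ]
}}

```text
clock: 13.58
position: [447.5, -250.6, 92.3]
ee_rot: [0.996, -0.084, 0.0, 0.009]
contact_force: [-0.0, 0.2, -2.8]
gripper_width: 24.1
```

```bash
python3 st.py
```

```text
[-0.0014 -0.0188 -0.9998] [ 0.12 -0.15 -0.  ]
at [ 447.5 -250.6   92.3] yaw -9.6 F [-0.   0.2 -2.8] w 24.08677261603017 t 13.5833
[[-0.05, 0.01, 0.29, 0.0, 1.0]]
```

Emit:
{"method": "send_rows", "body": {
  "steps": [
    [[0, 0, 0.2, 0, 0], [0, 0, 0.15, 0, 0], [0, 0, 0.1, 0, 0]]
  ]
}}

```text
clock: 13.83
position: [447.6, -250.8, 89.4]
ee_rot: [0.996, -0.083, -0.0, 0.01]
contact_force: [-3.2, 4.1, 9.1]
gripper_width: 24.3
```

Emit:
{"method": "send_rows", "body": {
  "steps": [
    [[0, 0, 0.15, 0, 0]]
  ]
}}

```text
clock: 13.92
position: [447.7, -250.8, 89.4]
ee_rot: [0.997, -0.083, -0.0, 0.01]
contact_force: [-3.1, 4.9, 12.7]
gripper_width: 24.3
```

Contact came at TCP z 89.4, exactly the seated height, with about 12 N. Releasing and lifting to check.

Emit:
{"method": "send_rows", "body": {
  "steps": [
    [[0, 0, 0, 0, 0.6], [0, 0, 0, 0, 1], [0, 0, 0, 0, 1], [0, 0, 0, 0, 1], [0, 0, 0, 0, 1], [0, 0, -1.5, 0, 1], [0, 0, -2.5, 0, 1], [0, 0, -2.5, 0, 1], [0, 0, -2.5, 0, 1], [0, 0, -1.5, 0, 1]]
  ]
}}

```text
clock: 14.75
position: [445.6, -248.7, 194.2]
ee_rot: [0.996, -0.083, -0.005, 0.01]
contact_force: [0.4, -0.4, 0.7]
gripper_width: 85.3
```

Emit:
{"method": "send_rows", "body": {
  "steps": [
    [[-2.5, 0, -0.5, 0, 1], [-2.5, 0, -0.5, 0, 1], [-1, 0, 0, 0, 1], [0, 0, 0, 0, 1], [0, 0, 0, 0, 1], [0, 0, 0, 0, 1]]
  ]
}}

```text
clock: 15.25
position: [388.4, -239.5, 208.9]
ee_rot: [0.997, -0.083, -0.0, 0.011]
contact_force: [0.1, -0.1, 0.1]
gripper_width: 85.5
```

```bash
cat >> pin.py <<'E'
ps,ds=optics.get_image("side"); pt,dt=optics.get_image("top")
Pt=cloud(cam("top"),dt); ht=cv2.cvtColor(pt,cv2.COLOR_BGR2HSV); mt=((ht[...,0]<8)|(ht[...,0]>172))&(ht[...,1]>150)&(Pt[...,2]>90)&(abs(Pt[...,1]+250)<60)
print("topcam red",mt.sum(),Pt[mt].mean(0) if mt.any() else None)
u,v=proj(cam("side"),[480,-255,80]).astype(int)
a=cv2.resize(ps[v-50:v+50,u-55:u+45],(400,400),interpolation=cv2.INTER_CUBIC)
b=cv2.resize(p[60:300,150:390],(400,400)); cv2.imwrite("pics/%s_v.png"%sys.argv[1],np.hstack([a,b]))
E
python3 pin.py w8; ls pics/w8_v.png
```

```text
[ 388.37913855 -239.50264182  208.9010569 ] -9.465804497243013 [-0.00199418 -0.02203632 -0.99975518] [-0.001  0.013  0.007  0.004  0.009 -0.002] [ 455.95483233 -248.05036347  349.93064412]
pred [-17.07828562 140.65858765]
top disc (273.1163330078125, 121.26277160644531) 20.407390594482422 1216.5 r mm 12.864338055531062 -> [ 447.04921118 -251.0964276   118.        ] mean [ 445.1507142  -250.68580372  115.73850914]
topcam red 3 [ 780.67336547 -302.40739774  237.74863542]
pics/w8_v.png
```

View pics/w8_v.png

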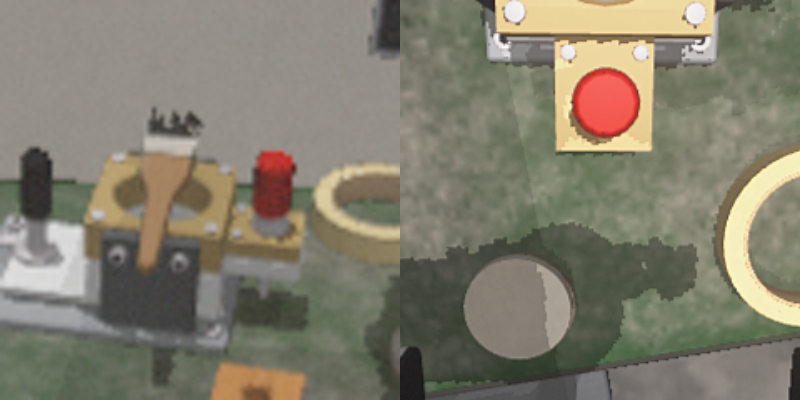

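The pin stands upright in the box_b lug with its collar down. Its top is at (447.0,-251.1), and its depth height of 115.74 is the same as when it sat flat on the 66 mm block. The brush is still in place and the robot is clear, so I'm handing in.

```bash
python3 -c "
from h import *
print(arm.read_state()['clock'],arm.read_state()['contact_force']); print(job.job_done())"
```

```text
15.4 [-0.53844201  0.14671864 -0.8751579 ]
the job is handed in; nothing more can be done
None
```

The pin now locks box_b's two halves in line, its collar down on the upper lug, and the gripper is open and clear. I handed the job in at 15.4 s of the 54 s allowed.

**What I did:** box_b was the emptied box, with its carriage about 11 mm out towards the handle end. I gripped the handle and slid the carriage back until the lug holes lined up to about 1 mm in the view from above. Then I took the pin from the block, lowered it through both lugs and let go.

**Last checks:**
- **Seating:** pushing met about 13 N at the expected seated height. After release, the pin's measured top height (115.74 mm) was the same as when it sat flat on the block.
- **Position:** the pin top is within about 0.7 mm of the lug hole centre, and it stands upright in the wrist and side views.
- **The rest of box_b:** the brush is still lying across it.
- **box_a:** I never went near it, and it looked unchanged in a side view taken after the slide. I did not look at it again after seating the pin.
- **Failed check:** the top camera found no pin. I think the arm blocked its view, so it neither confirms nor contradicts the others.

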